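# Turn and tip the tea-ball carousel

### The arm

A 6-joint arm with a two-finger parallel gripper is mounted at the origin on the work surface. World frame = base frame: x ahead of the robot, y to its left, z up, the work surface at z = 0. Lengths are in m, angles in rad, forces in N, time in s.
With the tool pointing down it reaches from about 0.35 to 0.775 m from the base axis. Payload 5.5 kg.
Tool frame: the origin (TCP) lies at the very end of the fingers, on their centre line; the grasp point (between the pads) lies env.pinch_z behind it (env.pinch_z is the distance from the TCP to the grasp point, in m); z points along the fingers, y is the line along which they close (so a half turn about z gives the same grasp; the last joint's range is limited). The gripper opens to 85 mm and grips with 20 to 120 N. Pads are 22 mm wide; open, the fingers measure 114 mm over their backs; the gripper's body (76 mm by 85 mm) begins 54 mm behind the grasp point. The pads swing forward as they close: fully open they stand 13 mm farther back than shut.
Start: joints at [1.132, 0.313, 0.046, 1.304, 0, 1.431], TCP at [0.169, 0.55, 0.231] pointing down, gripper open.
Joint ranges: [-2.76, 2.76], [-0.86, 1.69], [-1.03, 1.26], [-2.2, 2.34], [-1.47, 1.5], [-3.14, 3.14]. Speed limits (rad/s): [2.57, 2.57, 3.14, 3.14, 3.14, 3.14].

### API

Orientations are given as a unit quaternion [w, x, y, z].
In Python, from workcell import env, eyes gives the robot as it stands.
- The arm moves only by the shell command python3 -m jog 'ROWS' [FORCE]. ROWS is JSON, one flat list of numbers, 7 for each row, row after row: the shift along the world's x, y, z as a fraction of full scale, then the turn, a rotation vector about the world's x, y, z as a fraction of full scale, then the opening, from -1 (shut) to 1 (fully open), so that 0 is half open. A call has 1 to 12 rows; each row is the pose to reach, as a shift and turn from the pose commanded when the call began, turning the shorter way round; what a row does not reach only later rows make up. Full scale, the value 1, is 20 cm for a shift and pi rad for a turn. A row lasts 1/12 s, in which the tool goes at most 41.7 mm and 7.16 degrees, less where a joint would pass 70% of its speed; a pose out of reach is approached as far as the arm can. A call with a number of a shift or a turn outside -1 to 1 is refused whole. A call with a gripper value outside its range is refused whole. The fingers move at their own pace and stop on an object; FORCE is the grip in N (left out, the last holds). Time passes only in rows, so rows that repeat a pose let the fingers close. It gives the time, the measured TCP pose, the force, the opening and the grip force at its end, in the units of the state.
- env.get_state(): the state, without advancing time (a new reading comes with each control period).
- eyes.read_camera(name): name is "side" or "top"; returns (picture, depth): 420x560x3 uint8, red, green, blue; 420x560 float32, m along the optical axis (not along the pixel's ray), 0 where there is no reading.
- eyes.calibration(name): a dict with "fx", "fy", "cx", "cy" (pixels), "R" (3x3) and "t" (3): a world point X has camera coordinates R X + t. Camera axes: x right, y down, z forward; pixel columns grow to the right and rows downward; lengths in m; the calibration is good to about 2 mm. A picture is of the moment at which its call begins. calibration takes no time and is no camera call.
- env.hand_in(): hands the job in; it is judged then, once.
The state is a dict: "clock": time; "joint_pos": joint angles; "qvel": joint speeds; "tau": joint torques, N m; "tcp_pos": TCP position; "orientation": TCP orientation; "wrist_force": force on the tool from outside, world axes, zero at the start; "ft_torque": the same for the moment, N m; "finger_gap": finger opening in m; "grip_force": force on a finger pad.
Only numpy, scipy, OpenCV 4.12 (cv2) and the standard library are available. Lean on these libraries where they do the work, as an engineer would, in place of code of your own. Each camera call takes 0.05 s, during which the arm holds its last target. There are 200 camera calls.

### The job

Turn the carousel by the bar knob on top until the compartment with the big tea ball is at the spout, then lift the lever to tip the carousel so that the big ball rolls out of the spout into the bowl. Lower the lever gently, never letting it drop, until the carousel leans back on its rest. Do not touch the big ball with the fingers, keep the small balls in the carousel, leave the bowl standing where it is, and do not disturb the pepper mill, butter dish or trivet.

Things in the scene. Friction and masses are not known exactly. Their poses are not given: they have to be found in the camera images.
- knob_grip (a point): centre of the steel bar knob on top of the carousel, on the drum's axis: 62 mm long (point x), 16 mm thick (y), 42 mm high (z, the drum axis; from 23 mm below to 19 mm above here). The point turns with the drum. On its rest the drum axis leans 30 degrees from vertical to the lever side, towards the robot, so the tool must be tilted along that axis to take the knob.
- drum_floor (a point): middle of the drum's floor, 82 mm under knob_grip along z, same axes. Light wooden disc 200 mm across, hub radius 18 mm, 5 equal open-topped compartments between 5 dividers (4 mm thick, 36 mm high). Compartment centres lie at 0, 72, 144, 216 and 288 degrees from this point's x axis, counter-clockwise seen from above; dividers midway between.
- drum (a joint): turn of the drum about its own axis, rad, positive counter-clockwise seen from above; range -2.9 to 2.9. At 0 the compartment on the +x side of point knob_grip is at the spout. Stays where it is left (friction 0.08 N m). A compartment is well lined up within about 0.1 rad.
- cradle (a joint): tip of the carousel, rad: 0 leaning back on its rest (spout end 30 degrees up), 0.52 level, 1.05 the end stop (spout end 30 degrees down). A return spring pulls it back to 0: holding it needs about 2 to 5 N at the lever (dropped, it falls back hard). A big ball lined up with the spout rolls out between about 0.55 and 0.8.
- pivot (a point): middle of the carousel's horizontal tipping axis. y is that axis (tipping is a positive turn about it), z the drum axis, x towards the spout. The drum floor lies 6 mm up along z. A white rim, inner radius 102 mm, its top at z = 42 mm, surrounds the drum, with one gap 63 mm wide at the spout. Side posts of the stand, 290 mm apart over all, carry the axis.
- lever_grip (a point): grip point on the tipping lever, a round wooden bar 16 mm thick on the side away from the spout, about level at rest. In the frame of point pivot the bar runs from x -106, z 22 to x -180, z 59 mm, this point is at x -154, z 46 mm, and it moves in an arc about the pivot's y. Pinched at its two sides (along pivot y) it can turn in the fingers as it is lifted.
- spout (a point): middle of the outer edge of the spout's floor (white trough, 64 mm wide inside, walls about 36 mm), 145 mm from the pivot along x.
- big_ball: the big steel tea ball, 46 mm in diameter; origin at its centre. It starts in a compartment next to the one at the spout, on either side, and rolls about within it. 50 to 100 g.
- small_ball_a: a small steel tea ball, 36 mm in diameter; origin at its centre. Stays in its compartment.
- small_ball_b: another small steel tea ball, 36 mm in diameter; origin at its centre. Stays in its compartment.
- bowl_in (a point): centre of the inner floor of the white bowl that stands under the spout; bowl 170 mm across, 62 mm high; z is up.
- pepper_mill: chrome pepper mill, 58 mm wide, 200 mm tall, beside the carousel; origin at the middle of its underside. Bystander.
- butter_dish: lidded glass butter dish, 105 x 185 mm, 93 mm high, on the other side; origin at the middle of its underside. Bystander.
- trivet: slatted dark wooden trivet, 160 x 152 mm, 18 mm high; origin at the middle of its underside. Bystander.

How it is judged:
By the outcome, as a careful person would: the job done as asked, in the order asked, and still so for the second after the job is handed in, with the robot touching nothing.
It also fails if it takes over 58 s, if anything falls off the work surface, if the arm or the gripper's body presses on something with over 40 N, if the wrist force passes 120 N, or if a joint passes its speed limit or range.

## Working session

There is one attempt and no reset: what is moved stays moved. The work goes in short steps, Python scripts to look and compute and a shell command to move; the robot and the scene stay as the last step left them, time stands still between calls to the robot, and variables do not carry over. Pictures are saved under pics/ and viewed, at most 12 in all, crops included, and the job is handed in when it is done.

```bash
ls; mkdir -p pics; python3 - <<'E'
from workcell import env, eyes
import cv2,numpy as np
for n in("side","top"):
    p,d=eyes.read_camera(n); cv2.imwrite(f"pics/{n}0.png",p[...,::-1]); np.savez(f"{n}0.npz",p=p,d=d)
    print(n,eyes.calibration(n))
print(env.pinch_z,env.get_state())
E
```

```text
pics
side {'fx': 465.47292463076116, 'fy': 465.47292463076116, 'cx': 275.9117885662257, 'cy': 200.20949657560203, 'R': array([[-0.81612238, -0.5776041 ,  0.01782607],
       [-0.45312938,  0.62049332, -0.64004828],
       [ 0.35863356, -0.53043524, -0.76812787]]), 't': array([0.50888157, 0.37052488, 1.0462348 ])}
top {'fx': 420.90527380088184, 'fy': 420.90527380088184, 'cx': 280.6700771220492, 'cy': 210.99851218830787, 'R': array([[ 0.12432279, -0.99222342,  0.00604336],
       [-0.97127665, -0.12293911, -0.20373423],
       [ 0.20289284,  0.01945903, -0.97900758]]), 't': array([-0.04159624,  0.659084  ,  0.88679591])}
0.0187 {'clock': 0.1, 'joint_pos': array([1.13240182e+00, 3.13924408e-01, 4.51011947e-02, 1.30359430e+00,
       2.38433997e-05, 1.43119571e+00]), 'qvel': array([-0.00174065, -0.00120903,  0.00230158,  0.00140138, -0.00021265,
        0.00061231]), 'tau': array([ 3.07965092e-03, -4.81724238e+01,  2.99245155e+01,  1.27864850e-02,
       -8.49587605e-05,  2.17086944e-05]), 'tcp_pos': array([0.16907233, 0.5491132 , 0.23050206]), 'orientation': array([-2.42439044e-04,  1.48841785e-01,  9.88860691e-01, -7.73578897e-04]), 'wrist_force': array([-1.37886055, -0.64149975, -0.2907118 ]), 'ft_torque': array([ 0.01973408, -0.00288779,  0.00916941]), 'grip_force': 0.0, 'finger_gap': 0.08542458587418217}
```

View pics/side0.png

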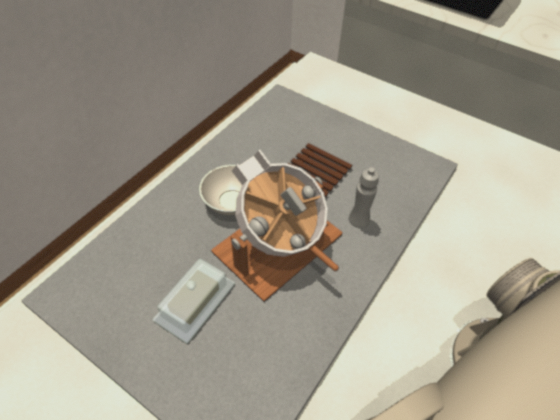

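View pics/top0.png

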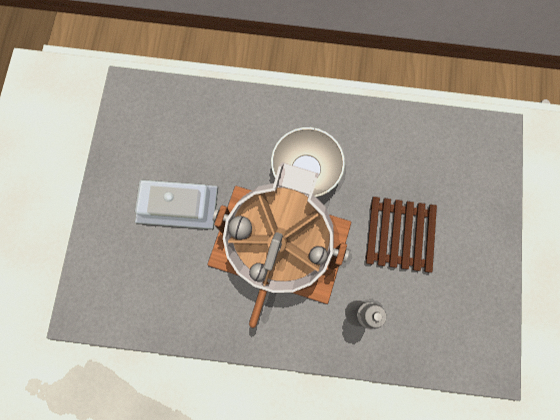

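The scene is clear: the carousel is at about (280,240) in the top view, with the big ball at about (238,228), the bowl at (308,160) and the lever tip at (253,323). I'll enlarge both views.

```bash
python3 - <<'E'
import cv2,numpy as np
p=cv2.imread("pics/top0.png")[155:335,200:370]; cv2.imwrite("pics/topc.png",cv2.resize(p,None,fx=3.3,fy=3.3,interpolation=cv2.INTER_CUBIC))
p=cv2.imread("pics/side0.png")[145:300,200:350]; cv2.imwrite("pics/sidec.png",cv2.resize(p,None,fx=3.8,fy=3.8,interpolation=cv2.INTER_CUBIC))
E
```

```text
(no output)
```

View pics/topc.png

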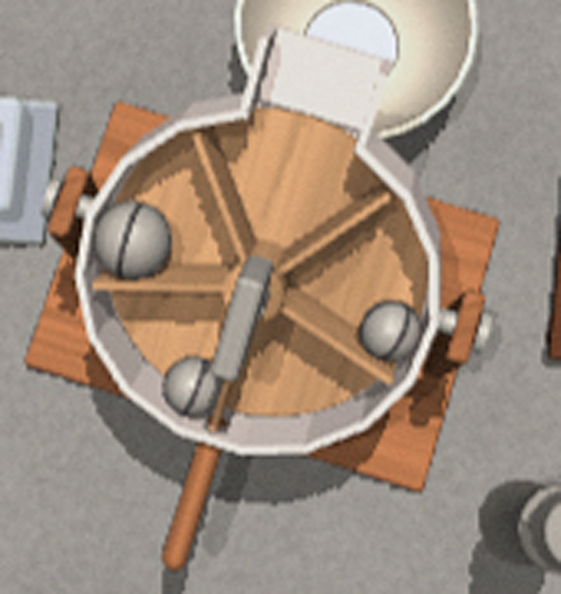

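View pics/sidec.png

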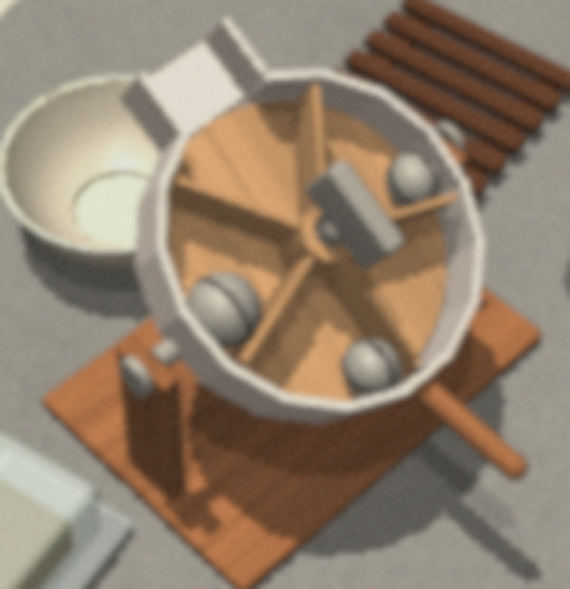

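```bash
cat > h.py <<'E'
import numpy as np
from scipy.spatial.transform import Rotation as Ro
from workcell import env, eyes
CAL={n:eyes.calibration(n) for n in("side","top")}
def proj(n,X):
    c=CAL[n]; Y=np.atleast_2d(X)@c["R"].T+c["t"]
    return np.c_[c["fx"]*Y[:,0]/Y[:,2]+c["cx"], c["fy"]*Y[:,1]/Y[:,2]+c["cy"]]
def back(n,u,v,d):
    c=CAL[n]; return c["R"].T@(np.array([(u-c["cx"])/c["fx"]*d,(v-c["cy"])/c["fy"]*d,d])-c["t"])
def Rp(psi,tip=0): return Ro.from_euler("ZY",[psi,tip-np.pi/6]).as_matrix()
E
cat > fit.py <<'E'
from h import *
from scipy.optimize import least_squares
pol=lambda a,r=98,z=42:(lambda q:[r*np.cos(np.radians(a)+q),r*np.sin(np.radians(a)+q),z])
fx=lambda *p:(lambda q:list(p))
T=[(176,555,fx(-178,0,58)),(50,200,'L'),(487,330,'R'),(200,138,pol(36)),(97,287,pol(108)),(387,200,pol(-36)),(388,378,pol(-108)),(333,50,fx(145,0,0)),(238,330,fx(0,0,107))]
S=[(515,465,fx(-178,0,58)),(135,375,'L'),(450,133,'R'),(180,183,pol(36)),(315,90,pol(-36)),(245,355,pol(108)),(457,197,pol(-108)),(356,210,fx(0,0,107))]
def f(x):
    r=[]
    for n,C,s,o in(("top",T,3.3,(200,155)),("side",S,3.8,(200,145))):
        for u,v,m in C:
            m=[0,x[5]*1e3,0] if m=='L' else [0,-x[5]*1e3,0] if m=='R' else m(x[4])
            r+=list(proj(n,x[:3]+Rp(x[3])@(np.array(m)/1e3))[0]-[(u+.5)/s-.5+o[0],(v+.5)/s-.5+o[1]])
    return np.array(r)
s=least_squares(f,[.5,0,.15,-.2,0,.155],loss="soft_l1",x_scale=[.1,.1,.1,1,1,.1])
print(s.x); print(s.fun.shape, f(s.x).reshape(-1,2).round(1).tolist())
x=s.x; np.save("fit.npy",x)
R=Rp(x[3]); P=x[:3]
for nm,m in(("knob",[0,0,88]),("lever",[-154,0,46]),("spout",[145,0,0])): print(nm,P+R@(np.array(m)/1e3))
# depth check: points expressed in the pivot frame
d=np.load("top0.npz")["d"]
for nm,U,V in(("floor",300,150),("floor2",270,400),("knobtop",238,330),("lever",185,530),("bowl floor",350,30),("bigball",130,240)):
    u,v=U/3.3+200,V/3.3+155; X=back("top",u,v,d[int(round(v)),int(round(u))]); print(nm,X.round(3),(R.T@(X-P)*1e3).round(1))
E
python3 fit.py
```

```text
[ 0.59319076  0.0340227   0.14886409 -0.17714231 -0.0086359   0.14138606]
(34,) [[0.7, -1.0], [0.2, -0.8], [-0.4, 0.6], [-0.8, -0.6], [-0.5, -0.4], [0.6, -1.1], [1.1, 0.9], [-0.8, -2.0], [0.0, 0.3], [-0.5, -0.0], [0.0, 1.9], [0.2, 2.0], [0.4, -0.3], [0.7, -0.7], [0.3, 1.8], [0.4, 0.2], [3.8, -0.6]]
knob [0.5498793  0.04177627 0.22507432]
lever [0.4392698  0.06157744 0.11170126]
spout [0.71679937 0.01189445 0.22136409]
floor [0.655 0.021 0.2  ] [80.3 -1.7 12.2]
floor2 [0.512 0.02  0.118] [-83.1 -27.7  12. ]
knobtop [0.54  0.043 0.247] [  2.6  -0.8 112.2]
lever [0.426 0.062 0.126] [-157.9   -1.4   64.9]
bowl floor [ 0.791 -0.005  0.026] [ 113.1   -3.3 -207.1]
bigball [0.588 0.113 0.204] [11.5 76.8 57.2]
```

```bash
cat >> h.py <<'E'
PSI=-0.177; P=np.array([.5907,.0345,.1532])
def goal(pinch,zt,yt):
    """pinch in world; returns tcp, R"""
    zt=zt/np.linalg.norm(zt); return pinch+env.pinch_z*zt, np.c_[np.cross(yt,zt),yt,zt]
def delta(tcp,Rg):
    s=env.get_state(); R0=Ro.from_quat(s["orientation"][[1,2,3,0]]).as_matrix()
    print("shift/0.2",((tcp-s["tcp_pos"])/.2).round(3),"turn/pi",(Ro.from_matrix(Rg@R0.T).as_rotvec()/np.pi).round(4),"deg",np.degrees(Ro.from_matrix(Rg@R0.T).magnitude()).round(1))
def knob(h,a=0):
    R=Rp(PSI); y=R@[-np.sin(a),np.cos(a),0]; return goal(P+R@[0,0,.090+h],-R[:,2],y)
E
python3 -c "
from h import *
delta(*knob(.1));delta(*knob(0))"
```

```text
shift/0.2 [ 1.687 -2.498  0.355] turn/pi [-0.0388 -0.1623  0.038 ] deg 30.8
shift/0.2 [ 1.933 -2.542 -0.078] turn/pi [-0.0388 -0.1623  0.038 ] deg 30.8
```

```bash
python3 -m jog '[0.56,-0.85,0.36,0,0,0,1, 0.56,-0.85,0.36,0,0,0,1, 0.56,-0.85,0.36,0,0,0,1, 0.56,-0.85,0.36,0,0,0,1, 0.56,-0.85,0.36,0,0,0,1, 0.56,-0.85,0.36,0,0,0,1]' 40
python3 -m jog '[0.56,-0.85,0,-0.039,-0.162,0.038,1, 0.56,-0.85,0,-0.039,-0.162,0.038,1, 0.56,-0.85,0,-0.039,-0.162,0.038,1, 0.56,-0.85,0,-0.039,-0.162,0.038,1, 0.56,-0.85,0,-0.039,-0.162,0.038,1, 0.56,-0.85,0,-0.039,-0.162,0.038,1]'
python3 -m jog '[0.56,-0.8,0,0,0,0,1, 0.56,-0.8,0,0,0,0,1, 0.56,-0.8,0,0,0,0,1, 0.56,-0.8,0,0,0,0,1, 0.56,-0.8,0,0,0,0,1, 0.56,-0.8,0,0,0,0,1,0.56,-0.8,0,0,0,0,1,0.56,-0.8,0,0,0,0,1]'
python3 -c "
from h import *
delta(*knob(.1));delta(*knob(0));print(env.get_state()['joint_pos'])"
```

```text
clock: 0.6
tcp_pos: [0.2839, 0.3762, 0.3055]
orientation: [0.001, 0.151, 0.989, 0.0]
wrist_force: [0.5, 1.3, -0.1]
finger_gap: 0.0855
grip_force: 0.0
clock: 1.1
tcp_pos: [0.3927, 0.2049, 0.3016]
orientation: [0.258, 0.087, 0.962, -0.024]
wrist_force: [-1.4, -0.2, 1.3]
finger_gap: 0.0851
grip_force: 0.0
clock: 1.77
tcp_pos: [0.5048, 0.0499, 0.3026]
orientation: [0.257, 0.085, 0.962, -0.022]
wrist_force: [-0.8, -0.8, -0.4]
finger_gap: 0.0854
grip_force: 0.0
shift/0.2 [ 0.008 -0.001 -0.005] turn/pi [-0.0005 -0.0007 -0.0001] deg 0.2
shift/0.2 [ 0.254 -0.046 -0.438] turn/pi [-0.0005 -0.0007 -0.0001] deg 0.2
[-0.01161731 -0.23846454 -0.49919399  0.79467037 -0.08090379  0.14396667]
```

```bash
python3 -m jog '[0.13,-0.02,-0.22,0,0,0,1, 0.13,-0.02,-0.22,0,0,0,1, 0.25,-0.045,-0.44,0,0,0,1, 0.25,-0.045,-0.44,0,0,0,1, 0.25,-0.045,-0.44,0,0,0,1,0.25,-0.045,-0.44,0,0,0,1]'
python3 - <<'E'
from h import *
import cv2
p,d=eyes.read_camera("top"); q,_=eyes.read_camera("side")
a=cv2.resize(p[155:335,200:370],None,fx=2.2,fy=2.2,interpolation=2);b=cv2.resize(q[130:310,200:370],None,fx=2.2,fy=2.2,interpolation=2)
cv2.imwrite("pics/k1.png",np.hstack([a,b])[...,::-1])
E
```

```text
clock: 2.27
tcp_pos: [0.5544, 0.0417, 0.215]
orientation: [0.257, 0.084, 0.963, -0.022]
wrist_force: [0.1, -0.9, 0.5]
finger_gap: 0.0853
grip_force: 0.0
```

View pics/k1.png

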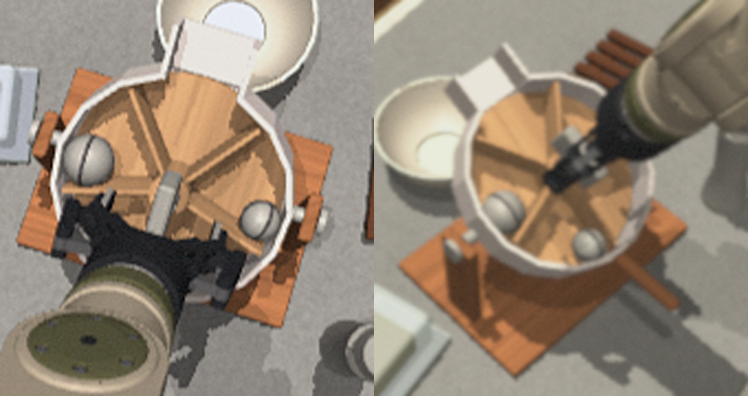

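The fingers straddle the bar knob, which sits at (160,205) between them in the left panel, and they are clear of the balls. I'll close.

```bash
python3 -m jog '[0,0,0,0,0,0,-1,0,0,0,0,0,0,-1,0,0,0,0,0,0,-1,0,0,0,0,0,0,-1,0,0,0,0,0,0,-1,0,0,0,0,0,0,-1,0,0,0,0,0,0,-1,0,0,0,0,0,0,-1]' 40
python3 -c "
from h import *
for a in (-.62,-1.25,-1.3): delta(*knob(0,a))
s=env.get_state();print(s['ft_torque'])"
```

```text
clock: 3.03
tcp_pos: [0.5556, 0.0431, 0.2159]
orientation: [0.258, 0.084, 0.962, -0.02]
wrist_force: [-1.7, 11.5, 2.1]
finger_gap: 0.0154
grip_force: 41.8
shift/0.2 [-0.    -0.011 -0.005] turn/pi [ 0.0958 -0.0164 -0.1725] deg 35.6
shift/0.2 [-0.    -0.011 -0.005] turn/pi [ 0.1948 -0.0334 -0.346 ] deg 71.7
shift/0.2 [-0.    -0.011 -0.005] turn/pi [ 0.2026 -0.0348 -0.3598] deg 74.6
[1.15037731 0.46657225 0.62545121]
```

```bash
python3 -m jog '[0,0.01,0,0.008,-0.0014,-0.0145,-1, 0,0.01,0,0.016,-0.0028,-0.029,-1, 0,0.01,0,0.0245,-0.0042,-0.0435,-1, 0,0.01,0,0.0325,-0.0056,-0.058,-1, 0,0.01,0,0.041,-0.007,-0.0725,-1, 0,0.01,0,0.049,-0.0084,-0.087,-1, 0,0.01,0,0.057,-0.0098,-0.1015,-1, 0,0.01,0,0.0653,-0.0112,-0.116,-1, 0,0.01,0,0.0735,-0.0126,-0.1305,-1, 0,0.01,0,0.0816,-0.014,-0.145,-1, 0,0.01,0,0.09,-0.0154,-0.1595,-1, 0,0.01,0,0.098,-0.0168,-0.174,-1]'
python3 -c "
from h import *
delta(*knob(0,-1.257));s=env.get_state();print(s['ft_torque'],s['joint_pos'])"
```

```text
clock: 4.03
tcp_pos: [0.5562, 0.0444, 0.2161]
orientation: [0.251, 0.379, 0.889, 0.06]
wrist_force: [2.5, 7.8, 0.1]
finger_gap: 0.0153
grip_force: 41.3
shift/0.2 [-0.003 -0.018 -0.006] turn/pi [ 0.097  -0.0173 -0.1733] deg 35.9
[ 0.94599742 -0.09037701  0.70529032] [-0.02536399 -0.09169993 -0.60120076  0.54334077 -0.07171746  0.76233702]
```

```bash
python3 -m jog '[0,0.01,0,0.008,-0.0014,-0.0145,-1, 0,0.01,0,0.016,-0.0028,-0.029,-1, 0,0.01,0,0.0245,-0.0042,-0.0435,-1, 0,0.01,0,0.0325,-0.0056,-0.058,-1, 0,0.01,0,0.041,-0.007,-0.0725,-1, 0,0.01,0,0.049,-0.0084,-0.087,-1, 0,0.01,0,0.057,-0.0098,-0.1015,-1, 0,0.01,0,0.0653,-0.0112,-0.116,-1, 0,0.01,0,0.0735,-0.0126,-0.1305,-1, 0,0.01,0,0.0816,-0.014,-0.145,-1, 0,0.01,0,0.09,-0.0154,-0.1595,-1, 0,0.01,0,0.098,-0.0168,-0.174,-1]'
python3 - <<'E'
from h import *
import cv2
delta(*knob(0,-1.257));delta(*knob(.1,-1.257));s=env.get_state();print(s['ft_torque'],s['joint_pos'])
p,d=eyes.read_camera("top"); q,_=eyes.read_camera("side")
a=cv2.resize(p[155:335,200:370],None,fx=2.2,fy=2.2,interpolation=2);b=cv2.resize(q[130:310,200:370],None,fx=2.2,fy=2.2,interpolation=2)
cv2.imwrite("pics/k2.png",np.hstack([a,b])[...,::-1])
E
```

```text
clock: 5.03
tcp_pos: [0.5573, 0.0451, 0.2167]
orientation: [0.221, 0.636, 0.727, 0.134]
wrist_force: [7.6, 2.7, -2.9]
finger_gap: 0.0155
grip_force: 40.5
shift/0.2 [-0.009 -0.021 -0.009] turn/pi [-0.0011 -0.0004  0.0011] deg 0.3
shift/0.2 [-0.255  0.023  0.424] turn/pi [-0.0011 -0.0004  0.0011] deg 0.3
[ 0.34646337 -0.88115562  0.34065049] [-0.02173602 -0.08869347 -0.59648557  0.5461682  -0.07610098  1.39635557]
```

View pics/k2.png

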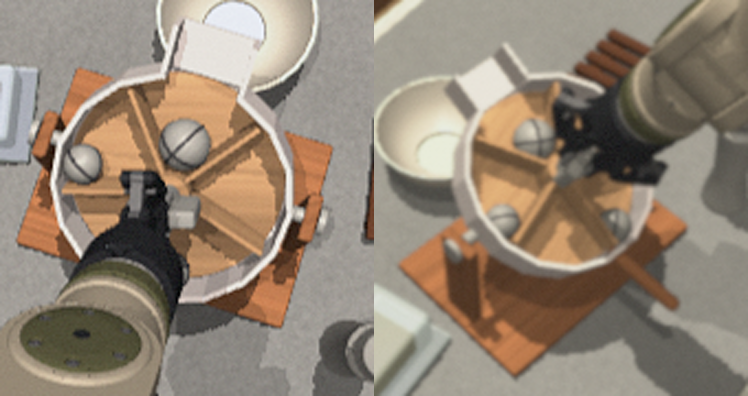

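The big ball is in the spout compartment, at (185,143) in the left panel between dividers symmetric about the spout. I'll open only partly, staying above the ball, and retreat along the drum axis.

```bash
python3 -m jog '[0,0,0,0,0,0,-0.2,0,0,0,0,0,0,-0.2,0,0,0,0,0,0,-0.2,0,0,0,0,0,0,-0.2,-0.05,0.01,0.09,0,0,0,-0.2,-0.15,0.025,0.26,0,0,0,-0.2,-0.25,0.04,0.43,0,0,0,-0.2,-0.37,0.06,0.64,0,0,0,-0.2,-0.37,0.06,0.64,0,0,0,-0.2,-0.37,0.06,0.64,0,0,0,-0.2]'
cat >> h.py <<'E'
def lever(c,back=0,tilt=45):
    """pinch at the lever grip for cradle angle c, tool tilted 'tilt' deg from down towards +x of the carousel; offset backwards along tool"""
    t=np.radians(tilt); h=np.array([np.cos(PSI),np.sin(PSI),0]); zt=np.sin(t)*h-np.cos(t)*np.array([0,0,1])
    y=np.array([-np.sin(PSI),np.cos(PSI),0]); return goal(P+Rp(PSI,c)@[-.156,0,.047]-back*zt,zt,y)
E
python3 - <<'E'
from h import *
import cv2
for b in(.1,0): delta(*lever(0,b))
for c in (0,.2,.4,.6,.8): print(c,lever(c)[0].round(4))
p,d=eyes.read_camera("top"); np.savez("top1.npz",p=p,d=d)
a=cv2.resize(p[155:335,200:370],None,fx=3.2,fy=3.2,interpolation=2); cv2.imwrite("pics/t1.png",a[...,::-1])
E
```

```text
clock: 5.97
tcp_pos: [0.482, 0.0568, 0.3478]
orientation: [0.222, 0.635, 0.727, 0.134]
wrist_force: [0.7, 0.5, -0.6]
finger_gap: 0.0343
grip_force: 0.0
shift/0.2 [-0.52   0.079 -0.872] turn/pi [-0.2538 -0.0273  0.3185] deg 73.5
shift/0.2 [-0.172  0.016 -1.226] turn/pi [-0.2538 -0.0273  0.3185] deg 73.5
0 [0.4476 0.0601 0.1027]
0.2 [0.4434 0.0608 0.1349]
0.4 [0.4456 0.0605 0.1674]
0.6 [0.4541 0.0589 0.1987]
0.8 [0.4686 0.0563 0.2278]
```

View pics/t1.png

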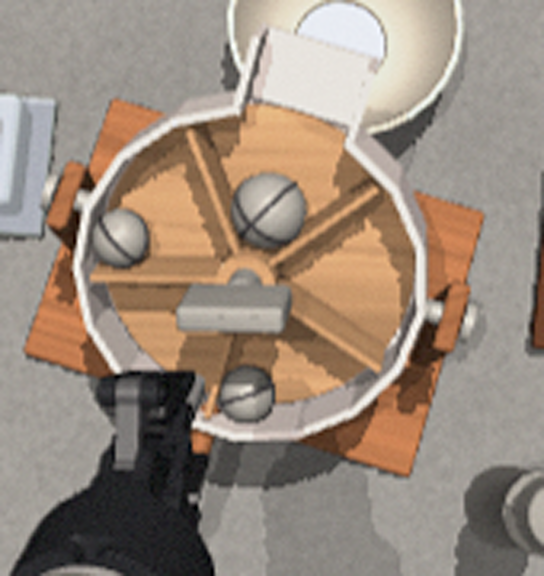

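The drum is lined up: the dividers at (195,130) and (375,190) straddle the spout symmetrically, and the big ball is at (268,208). Next is the lever, using the same 30° tilt.

```bash
python3 -c "
from h import *
for b in(.1,0): delta(*lever(0,b,30))"
```

```text
shift/0.2 [-0.435  0.065 -0.793] turn/pi [-0.1969  0.0346  0.3474] deg 72.1
shift/0.2 [-0.189  0.021 -1.226] turn/pi [-0.1969  0.0346  0.3474] deg 72.1
```

```bash
python3 -m jog '[-0.2,0.03,0,-0.02,0.003,0.035,0, -0.43,0.065,0,-0.04,0.007,0.07,0.2, -0.43,0.065,0,-0.06,0.01,0.105,0.2, -0.43,0.065,-0.1,-0.08,0.014,0.14,0.2, -0.43,0.065,-0.2,-0.1,0.017,0.175,0.2, -0.43,0.065,-0.3,-0.12,0.02,0.21,0.2, -0.43,0.065,-0.4,-0.14,0.024,0.245,0.2, -0.43,0.065,-0.5,-0.16,0.028,0.28,0.2, -0.43,0.065,-0.6,-0.18,0.031,0.31,0.2, -0.43,0.065,-0.7,-0.197,0.035,0.347,0.2, -0.43,0.065,-0.79,-0.197,0.035,0.347,0.2, -0.43,0.065,-0.79,-0.197,0.035,0.347,0.2]'
python3 - <<'E'
from h import *
import cv2
s=env.get_state();print(s['joint_pos'])
for b in(.1,0): delta(*lever(0,b,30))
p,d=eyes.read_camera("top"); q,_=eyes.read_camera("side")
a=cv2.resize(p[200:360,190:330],None,fx=2.7,fy=2.7,interpolation=2);b=cv2.resize(q[160:320,230:370],None,fx=2.7,fy=2.7,interpolation=2)
cv2.imwrite("pics/l1.png",np.hstack([a,b])[...,::-1])
E
```

```text
clock: 7.02
tcp_pos: [0.391, 0.0691, 0.1783]
orientation: [0.252, 0.086, 0.964, -0.026]
wrist_force: [-1.7, -0.4, 0.1]
finger_gap: 0.0511
grip_force: 0.0
[ 0.06859913 -0.39614387 -0.89733875  0.57224438 -0.12655232  0.21490829]
shift/0.2 [0.018 0.003 0.04 ] turn/pi [ 0.0014 -0.0041  0.001 ] deg 0.8
shift/0.2 [ 0.264 -0.041 -0.393] turn/pi [ 0.0014 -0.0041  0.001 ] deg 0.8
```

View pics/l1.png

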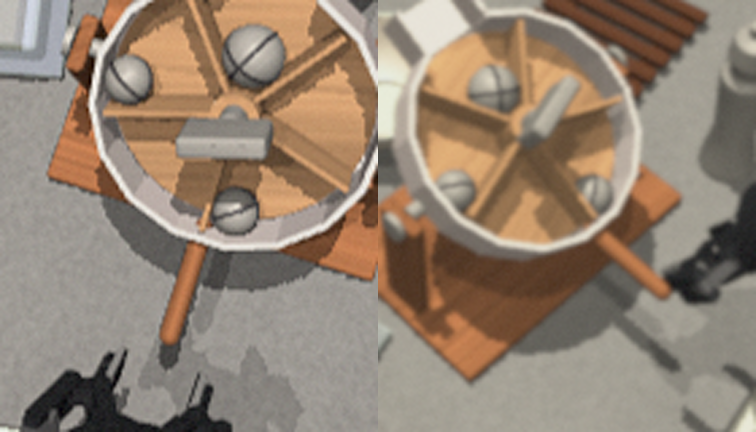

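The fingers straddle the line of the lever, whose tip is at (170,340) in the left panel. I'll go in and pinch.

```bash
python3 -m jog '[0.13,-0.02,-0.2,0,-0.004,0,0.2, 0.13,-0.02,-0.2,0,-0.004,0,0.2, 0.26,-0.04,-0.393,0,-0.004,0,0.2, 0.26,-0.04,-0.393,0,-0.004,0,0.2, 0.26,-0.04,-0.393,0,-0.004,0,0.2, 0.26,-0.04,-0.393,0,-0.004,0,-1, 0.26,-0.04,-0.393,0,-0.004,0,-1, 0.26,-0.04,-0.393,0,-0.004,0,-1, 0.26,-0.04,-0.393,0,-0.004,0,-1, 0.26,-0.04,-0.393,0,-0.004,0,-1, 0.26,-0.04,-0.393,0,-0.004,0,-1, 0.26,-0.04,-0.393,0,-0.004,0,-1]' 30
python3 -c "
from h import *
s=env.get_state(); t=s['tcp_pos']
for c in (0,.1,.2,.3,.4,.5,.6,.7,.8,.9): print(c,((lever(c,0,30)[0]-lever(0,0,30)[0])/.2).round(3))
delta(*lever(0,0,30))"
```

```text
clock: 8.12
tcp_pos: [0.4482, 0.0629, 0.1088]
orientation: [0.265, 0.086, 0.96, -0.023]
wrist_force: [0.0, 5.8, 1.3]
finger_gap: 0.0151
grip_force: 30.3
0 [0. 0. 0.]
0.1 [-0.014  0.003  0.08 ]
0.2 [-0.021  0.004  0.161]
0.3 [-0.019  0.003  0.243]
0.4 [-0.01   0.002  0.324]
0.5 [ 0.008 -0.001  0.403]
0.6 [ 0.033 -0.006  0.48 ]
0.7 [ 0.065 -0.012  0.555]
0.8 [ 0.105 -0.019  0.625]
0.9 [ 0.152 -0.027  0.692]
shift/0.2 [-0.022 -0.01  -0.045] turn/pi [0.0004 0.0049 0.0002] deg 0.9
```

```bash
python3 -m jog '[0,0,0,0,0,0,0, 0,0,0,0,0,0,0, 0,0,0,0,0,0,0, -0.02,0,-0.045,0,0.005,0,0, -0.02,0,-0.045,0,0.005,0,0, -0.02,0,-0.045,0,0.005,0,-1, -0.02,0,-0.045,0,0.005,0,-1, -0.02,0,-0.045,0,0.005,0,-1, -0.02,0,-0.045,0,0.005,0,-1, -0.02,0,-0.045,0,0.005,0,-1, -0.02,0,-0.045,0,0.005,0,-1]' 30
python3 -c "
from h import *
delta(*lever(0,0,30)); print(env.get_state()['finger_gap'])"
```

```text
clock: 9.03
tcp_pos: [0.4433, 0.0637, 0.0975]
orientation: [0.256, 0.085, 0.963, -0.023]
wrist_force: [0.5, 9.1, -1.8]
finger_gap: 0.0149
grip_force: 29.3
shift/0.2 [ 0.002 -0.015  0.011] turn/pi [-0.0003 -0.0015 -0.0003] deg 0.3
0.014903117509646624
```

```bash
python3 -m jog '[-0.005,0.005,0.03,0,0,0,-1, -0.011,0.01,0.06,0,0,0,-1, -0.015,0.01,0.09,0,0,0,-1, -0.018,0.01,0.12,0,0,0,-1, -0.02,0.01,0.15,0,0,0,-1, -0.021,0.01,0.18,0,0,0,-1, -0.02,0.01,0.21,0,0,0,-1, -0.019,0.01,0.24,0,0,0,-1, -0.016,0.01,0.27,0,0,0,-1, -0.013,0.01,0.3,0,0,0,-1, -0.01,0.01,0.324,0,0,0,-1, -0.01,0.01,0.324,0,0,0,-1]'
python3 - <<'E'
from h import *
delta(*lever(.4,0,30))
L0=lever(.4,0,30)[0]
for c in (.5,.6,.7,.8,.9): print(c,((lever(c,0,30)[0]-L0)/.2).round(3))
E
```

```text
clock: 10.03
tcp_pos: [0.4406, 0.0642, 0.1623]
orientation: [0.255, 0.086, 0.963, -0.024]
wrist_force: [0.5, 4.6, -3.9]
finger_gap: 0.0148
grip_force: 33.3
shift/0.2 [ 0.006 -0.015  0.01 ] turn/pi [ 0.0007 -0.0019  0.0006] deg 0.4
0.5 [ 0.017 -0.003  0.079]
0.6 [ 0.043 -0.008  0.157]
0.7 [ 0.075 -0.013  0.231]
0.8 [ 0.115 -0.021  0.302]
0.9 [ 0.161 -0.029  0.368]
```

```bash
python3 -m jog '[0.005,0,0.025,0,0,0,-1, 0.01,0,0.05,0,0,0,-1, 0.017,-0.003,0.079,0,0,0,-1, 0.024,-0.004,0.1,0,0,0,-1, 0.033,-0.006,0.125,0,0,0,-1, 0.04,-0.007,0.148,0,0,0,-1, 0.05,-0.01,0.173,0,0,0,-1, 0.06,-0.011,0.197,0,0,0,-1, 0.07,-0.012,0.22,0,0,0,-1, 0.08,-0.014,0.24,0,0,0,-1, 0.09,-0.015,0.26,0,0,0,-1, 0.1,-0.018,0.277,0,0,0,-1]'
python3 - <<'E'
from h import *
import cv2
L=env.get_state()['tcp_pos'];print(env.get_state()['wrist_force'])
delta(*lever(.8,0,30))
p,d=eyes.read_camera("top"); q,_=eyes.read_camera("side")
a=cv2.resize(p[110:340,200:370],None,fx=2.2,fy=2.2,interpolation=2);b=cv2.resize(q[110:340,190:360],None,fx=2.2,fy=2.2,interpolation=2)
cv2.imwrite("pics/l2.png",np.hstack([a,b])[...,::-1])
E
```

```text
clock: 11.03
tcp_pos: [0.4594, 0.0607, 0.2162]
orientation: [0.254, 0.086, 0.963, -0.024]
wrist_force: [-5.0, 6.8, -3.1]
finger_gap: 0.015
grip_force: 36.0
[-5.04140028  6.84186265 -3.0986876 ]
shift/0.2 [ 0.027 -0.019  0.043] turn/pi [ 0.0007 -0.0029  0.0004] deg 0.5
```

View pics/l2.png

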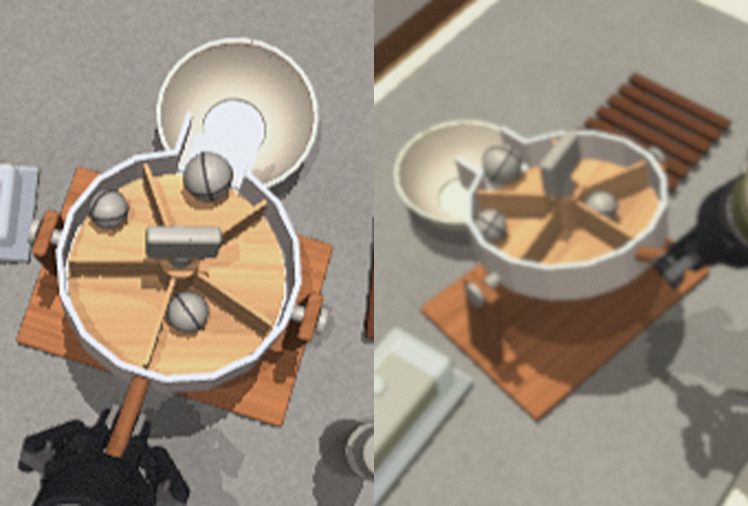

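The big ball is rolling into the spout gap, at (208,175) in the left panel, and both small balls are held. I'll lift a bit more and wait.

```bash
python3 -m jog '[0.01,0,0.02,0,0,0,-1, 0.02,-0.004,0.04,0,0,0,-1, 0.02,-0.004,0.04,0,0,0,-1, 0.02,-0.004,0.04,0,0,0,-1, 0.02,-0.004,0.04,0,0,0,-1, 0.02,-0.004,0.04,0,0,0,-1, 0.02,-0.004,0.04,0,0,0,-1, 0.02,-0.004,0.04,0,0,0,-1, 0.02,-0.004,0.04,0,0,0,-1, 0.02,-0.004,0.04,0,0,0,-1, 0.02,-0.004,0.04,0,0,0,-1, 0.02,-0.004,0.04,0,0,0,-1]'
python3 - <<'E'
from h import *
import cv2
p,d=eyes.read_camera("top"); q,_=eyes.read_camera("side")
a=cv2.resize(p[110:340,200:370],None,fx=2.2,fy=2.2,interpolation=2);b=cv2.resize(q[110:340,190:360],None,fx=2.2,fy=2.2,interpolation=2)
cv2.imwrite("pics/l3.png",np.hstack([a,b])[...,::-1])
delta(*lever(.8,0,30))
L0=lever(.8,0,30)[0]
for c in (.7,.6,.5,.4,.3,.2,.1,0): print(c,((lever(c,0,30)[0]-L0)/.2).round(3))
E
```

```text
clock: 12.13
tcp_pos: [0.4648, 0.0597, 0.2254]
orientation: [0.255, 0.086, 0.963, -0.025]
wrist_force: [-0.2, 6.1, -5.3]
finger_gap: 0.0149
grip_force: 35.6
shift/0.2 [-0.    -0.014 -0.003] turn/pi [ 0.0008 -0.0018  0.0006] deg 0.4
0.7 [-0.04   0.007 -0.071]
0.6 [-0.072  0.013 -0.145]
0.5 [-0.098  0.017 -0.222]
0.4 [-0.115  0.021 -0.302]
0.3 [-0.124  0.022 -0.383]
0.2 [-0.126  0.023 -0.464]
0.1 [-0.119  0.021 -0.545]
0 [-0.105  0.019 -0.625]
```

View pics/l3.png

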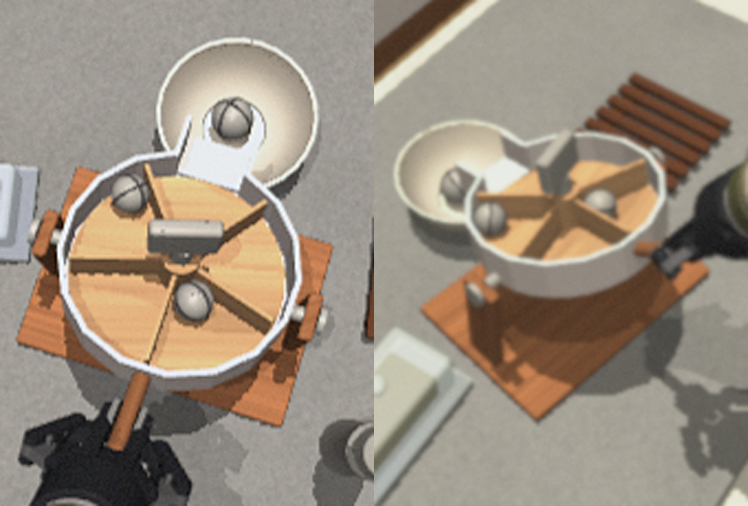

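The big ball is in the bowl, at (232,118) in the left panel, and the bowl hasn't moved. I'll lower slowly.

```bash
python3 -m jog '[-0.018,0.003,-0.03,0,0,0,-1, -0.033,0.006,-0.06,0,0,0,-1, -0.046,0.008,-0.09,0,0,0,-1, -0.06,0.01,-0.12,0,0,0,-1, -0.073,0.013,-0.15,0,0,0,-1, -0.083,0.015,-0.18,0,0,0,-1, -0.093,0.017,-0.21,0,0,0,-1, -0.101,0.018,-0.24,0,0,0,-1, -0.108,0.019,-0.27,0,0,0,-1, -0.114,0.02,-0.3,0,0,0,-1, -0.118,0.021,-0.33,0,0,0,-1, -0.121,0.022,-0.35,0,0,0,-1]'
python3 -m jog '[-0.002,0,-0.025,0,0,0,-1, -0.004,0,-0.05,0,0,0,-1, -0.005,0,-0.075,0,0,0,-1, -0.005,0,-0.1,0,0,0,-1, -0.004,0,-0.12,0,0,0,-1, -0.003,0,-0.14,0,0,0,-1, -0.001,0,-0.16,0,0,0,-1, 0.001,0,-0.18,0,0,0,-1, 0.003,0,-0.2,0,0,0,-1, 0.006,0,-0.215,0,0,0,-1, 0.008,0,-0.23,0,0,0,-1, 0.009,0,-0.24,0,0,0,-1]'
python3 -c "
from h import *
delta(*lever(0,0,30))"
```

```text
clock: 13.23
tcp_pos: [0.4421, 0.0639, 0.1568]
orientation: [0.257, 0.086, 0.962, -0.025]
wrist_force: [0.0, 4.9, -1.1]
finger_gap: 0.0152
grip_force: 29.2
clock: 14.23
tcp_pos: [0.4439, 0.0636, 0.1085]
orientation: [0.257, 0.086, 0.962, -0.025]
wrist_force: [0.9, 4.5, -1.6]
finger_gap: 0.0146
grip_force: 29.2
shift/0.2 [-0.001 -0.014 -0.044] turn/pi [ 0.0011 -0.0008  0.0009] deg 0.3
```

```bash
python3 -m jog '[0,0,-0.01,0,0,0,-1, 0,0,-0.02,0,0,0,-1, 0,0,-0.03,0,0,0,-1, 0.001,0,-0.037,0,0,0,-1, 0.002,0,-0.044,0,0,0,-1, 0.002,0,-0.05,0,0,0,-1, 0.003,0,-0.055,0,0,0,-1, 0.003,0,-0.058,0,0,0,-1, 0.003,0,-0.058,0,0,0,-1, 0.003,0,-0.058,0,0,0,-1]'
python3 -c "
from h import *
delta(*lever(0,0,30))"
```

```text
clock: 15.07
tcp_pos: [0.4461, 0.0632, 0.1001]
orientation: [0.259, 0.086, 0.962, -0.026]
wrist_force: [-17.9, 4.6, 30.3]
finger_gap: 0.015
grip_force: 33.8
shift/0.2 [-0.012 -0.012 -0.002] turn/pi [0.0017 0.001  0.0012] deg 0.4
```

It is firmly on the rest, with the fingers now pushing down on it. I'll ease off most of that load, open, and retreat.

```bash
python3 -m jog '[-0.004,0,0.006,0,0,0,-1, -0.006,0,0.009,0,0,0,-1, -0.006,0,0.009,0,0,0,-1,-0.006,0,0.009,0,0,0,-1]'
python3 -c "
from h import *
print(env.get_state()['wrist_force'])"
```

```text
clock: 15.4
tcp_pos: [0.4457, 0.0633, 0.1015]
orientation: [0.26, 0.087, 0.961, -0.025]
wrist_force: [-1.9, 4.8, 13.1]
finger_gap: 0.0148
grip_force: 31.6
[-1.87185591  4.75851446 13.11502655]
```

```bash
python3 -m jog '[0,0,0.004,0,0,0,-1, 0,0,0.004,0,0,0,-0.4, 0,0,0.004,0,0,0,0, 0,0,0.004,0,0,0,0.2, 0,0,0.004,0,0,0,0.2, -0.1,0.017,0.17,0,0,0,0.2, -0.25,0.04,0.43,0,0,0,0.2, -0.35,0.06,0.6,0,0,0,0.2, -0.35,0.06,0.6,0,0,0,0.2, -0.35,0.06,0.6,0,0,0,0.2, -0.35,0.06,0.6,0,0,0,0.2]'
python3 - <<'E'
from h import *
import cv2
p,d=eyes.read_camera("top"); q,_=eyes.read_camera("side")
a=cv2.resize(p[110:340,200:370],None,fx=2.2,fy=2.2,interpolation=2);b=cv2.resize(q[110:340,190:360],None,fx=2.2,fy=2.2,interpolation=2)
cv2.imwrite("pics/end.png",np.hstack([a,b])[...,::-1])
E
```

```text
clock: 16.32
tcp_pos: [0.3727, 0.0756, 0.219]
orientation: [0.257, 0.086, 0.962, -0.025]
wrist_force: [-0.8, -0.1, -0.6]
finger_gap: 0.0511
grip_force: 0.0
```

View pics/end.png

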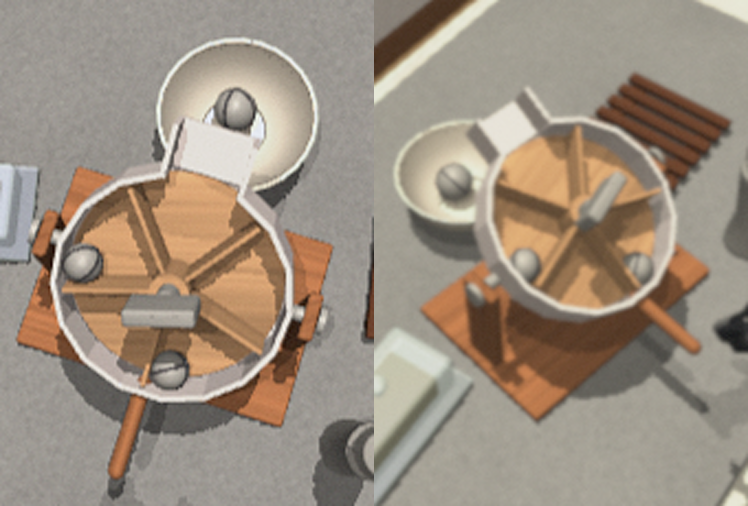

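The carousel is back on its rest, the big ball is in the bowl at (235,107) in the left panel, both small balls are still inside, and the robot is clear.

```bash
python3 -c "
from workcell import env
print(env.hand_in())"
```

```text
the job is handed in; nothing more can be done
None
```

The job is handed in at about 16 s on the clock: the big ball is in the bowl, both small balls are still in the carousel, and the lever was lowered under control until the carousel leaned back on its rest.

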